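# Test the sprung belt tensioner and set the verdict switch

### The arm

A 6-joint arm with a two-finger parallel gripper is mounted at the origin on the work surface. World frame = base frame: x ahead of the robot, y to its left, z up, the work surface at z = 0. Lengths are in mm, angles in rad, forces in N, time in s.
With the tool pointing down it reaches from about 300 to 950 mm from the base axis. Payload 3.1 kg.
Tool frame: the origin (TCP) lies midway between the tips of the shut fingers; the grasp point (between the pads) lies 19 mm behind it; x points along the fingers, y is the direction in which the jaws open and shut, and the axes are right-handed (so a half turn about x gives the same grasp; the last joint's range is limited). The gripper opens to 85 mm and grips with 20 to 120 N. Pads are 22 mm wide; open, the fingers measure 114 mm over their backs; the gripper's body (76 mm by 85 mm) begins 54 mm behind the grasp point. The pads swing forward as they close: fully open they stand 13 mm farther back than shut.
Start: joints at [-1.35, 0.308, 1.634, -0, 1.2, -0.07], TCP at [179.172, -598.773, 231.272] pointing down, gripper open.
Joint ranges: [-3.06, 3.06], [-0.79, 1.96], [0.05, 2.63], [-1.19, 4.34], [0.05, 2.64], [-2.94, 2.94]. Speed limits (rad/s): [2.79, 2.79, 3.14, 3.14, 3.14, 3.14].

### API

Orientations are given as a rotation vector (axis times angle).
In Python, from plant import read_state, vision, job gives the robot as it stands.
- The arm moves only by the tool play_rows, never from a script. Its argument "commands" is a list that holds one entry, the list of rows, each a list of 7 numbers: the opening, from -1 (shut) to 1 (fully open), then the shift along the tool's x, y, z scaled (see below), then the turn, a rotation vector about the tool's x, y, z scaled (see below). A call has 1 to 5 rows; each row shifts and turns the commanded pose from where the row before left it, along the tool's axes as they then stand; what a row does not reach is not made up. The controller multiplies each number of a shift by 7.5 cm and each number of a turn by 0.1 rad. A row lasts 1/12 s, in which the tool goes at most 41.7 mm and 7.16 degrees, less where a joint would pass 70% of its speed; a pose out of reach is approached as far as the arm can. A call with a number of a shift or a turn outside -1 to 1 is refused whole. A call with a gripper value outside its range is refused whole. The fingers move at their own pace and stop on an object; "force" is the grip in N (left out, the last holds). Time passes only in rows, so rows that do not move let the fingers close. It gives the time, the measured TCP pose, the force and the opening at its end, in the units of the state.
- read_state(): the state, without advancing time (a new reading comes with each control period).
- vision.read_camera(name): name is "scene" or "top"; returns a dict with "img" (420x560x3 uint8, red, green, blue), "mtx" (3x3 intrinsics, pixels), "pose" (4x4, takes a point from camera to world coordinates). Camera axes: x right, y down, z forward; pixel columns grow to the right and rows downward; lengths in mm; the calibration is good to about 2 mm. A picture is of the moment at which its call begins. There is no depth.
- job.sign_off(): hands the job in, once; it reports no verdict.
The state is a dict: "time": time; "qpos": joint angles; "qd": joint speeds; "joint_efforts": joint torques, N m; "eef_pos": TCP position; "tcp_rot": TCP orientation; "ft_force": force on the tool from outside, world axes, zero at the start; "ft_torque": the same for the moment, N m; "finger_gap": finger opening in mm.
Only numpy, scipy, OpenCV 4.12 (cv2) and the standard library are available. Lean on these libraries where they do the work, as an engineer would, in place of code of your own. Each camera call takes 0.05 s, during which the arm holds its last target. There are 200 camera calls.

### The job

Test the belt tensioner on the plywood board: with shut fingers push its black roller round against the spring until you are pushing with 12 N (never more than 15 N), hold that steady for two seconds, then ease the arm all the way back to its rest, keeping it from snapping, so that the red tell-tale stays behind at the furthest deflection. Read the tell-tale on the scale and throw the verdict switch right over to the lamp of that colour, green or red. Do not touch the tell-tale and leave the other things on the bench where they are.

Things in the scene. Friction and masses are not known exactly. Their poses are not given: they have to be found in the camera images.
- board: Plywood test board, 300 x 260 x 18 mm, fixed to the bench; origin at the centre of its underside, x along the 300 mm side, z up. It carries the tensioner pivot at (-100, 0) mm, a white arc scale of radius 182 to 228 mm about that pivot, with a tick each 0.1 rad (long ticks at 0, 0.5 and 1.0), a green band for tell-tale values 0 to 0.48 rad and a red band for 0.48 to 1.0 rad. All on it except the roller is lower than 61 mm above the bench.
- pivot (a point): Point on the tensioner's upright pivot axis, 73 mm above the bench (empty space above the 60 mm high brass spring cup). Axes as the board's.
- roller (a point): Centre, 73 mm above the bench, of the black upright roller fixed on the arm's end: 40 mm across, 42 to 104 mm above the bench, 130 mm from the pivot axis. x points along the arm, outward; y is the way to push it, and only the push along y counts as load (rubbing along the arm can add to what is felt). The 22 mm wide arm under it, at 30 to 42 mm height, ends 30 mm beyond this point.
- tensioner (a joint): Angle of the tensioner arm in rad: 0 at rest against its stop, grows anticlockwise seen from above as it is pushed against the spring, hard end at 1.0. At 0 the arm points 0.5 rad clockwise of the board's x axis. The spring gives about 15 N per rad at the roller; its preload differs from one unit to the next and cannot be seen: 12 N is reached somewhere between 0.1 and 0.85 rad. The spring throws the arm back if it is let go.
- telltale (a joint): Angle of the red tell-tale pointer in rad, as read on the scale (it points 0.457 rad clockwise of the board's x axis at 0). It lies under the arm, is pushed ahead by a pin below the arm so that it reads the same as the arm while carried along, and stays by light friction at the furthest angle. It starts just ahead of the arm (0 to 0.05).
- telltale_tip (a point): Outer end of the red tell-tale pointer, 215 mm from the pivot axis, over the scale, 28 mm above the bench; the bar is 8 mm wide and lies 24 to 28 mm above the bench.
- verdict: Grey switch box, 170 (x) x 70 (y) x 20 mm, fixed to the bench; origin at the centre of its underside. A green lamp dome stands at its +x end and a red one at its -x end, each 67 mm from the centre and 31 mm above the bench. The switch lever stands at its centre on a dark block 70 x 50 mm, topped 45 mm above the bench (its round hub 57 mm).
- switch (a joint): Verdict lever's angle in rad: 0 leans right over to the red lamp, 1.0 leans right over to the green lamp, 0.5 upright (it starts near upright). It stays where it is left; moving it takes about 1 N. It pivots 42 mm above the bench about the box's y axis.
- switch_tip (a point): Centre of the black ball, 26 mm across, on the end of the verdict lever, 80 mm from its pivot; the stem below it is 10 mm thick.

How it is judged (in metres and radians):
On the way, in this order (a step that is already met when the one before it is completed fails the run):
1. the roller is pushed against the spring with 10.2 to 13.8 N, held for 1 s, with the tell-tale carried along (contact force between tensioner and the fingers between 10.2 and 13.8 N and value of joint tensioner above 0.07 rad), for 1 s.
2. the arm is back at rest, the tell-tale left behind at the reading (value of joint tensioner below 0.04 rad and value of joint telltale above 0.07 rad), for 0.2 s.
At the end, for the whole second after the job is handed in: The tensioner arm is at rest (below 0.04 rad), the tell-tale at its reading (above 0.07), and the verdict lever over to the lamp of the tell-tale's band: above 0.8 rad for green (tell-tale below 0.48), below 0.2 for red (above 0.48); within 0.03 of that border either will do (all of step 2 and ((value of joint telltale below 0.51 rad and value of joint switch above 0.8 rad) or (value of joint telltale above 0.45 rad and value of joint switch below 0.2 rad))); the robot touches nothing.
It fails at once if the tensioner is loaded with more than 16 N (contact force between tensioner and the fingers above 16 N or contact force between tensioner and the arm above 16 N).
It fails at once if the tensioner arm snaps back (faster than 2 rad/s) (velocity of joint tensioner below -2 rad/s).
It fails at once if the robot touches the tell-tale (contact force between telltale and the fingers above 0.3 N or contact force between telltale and the arm above 0.3 N).
It fails at once if a bystander is shifted by more than 30 mm (distance of any of bearing_a, bearing_b, driver, hammer, weight, glue, offcut, bridge from where it was at the start of the episode above 0.03 m).
It also fails if it takes over 64 s, if anything falls off the work surface, if the arm or the gripper's body presses on something with over 40 N, if the wrist force passes 120 N, or if a joint passes its speed limit or range.

## Working session

There is one attempt and no reset: what is moved stays moved. The work goes in short steps, Python scripts to look and compute and a tool call to move; the robot and the scene stay as the last step left them, time stands still between calls to the robot, and variables do not carry over. Pictures are saved under pics/ and viewed, about 8 in all and at most 12, crops included, and the job is handed in when it is done.

Besides the shell and the picture viewer there is one more tool, called after "Emit:" by a JSON object that holds its "op" and its "data". play_rows: Moves the arm, as the interface text tells. Its arguments: {"type":"object","properties":{"commands":{"type":"array"},"force":{"type":"number"}},"required":["commands"]}

```bash
mkdir -p pics; python3 - <<'E'
from plant import read_state, vision
import cv2,numpy as np
s=read_state(); print(s)
for n in ("scene","top"):
    c=vision.read_camera(n); cv2.imwrite(f"pics/{n}0.png",cv2.resize(c["img"][:,:,::-1],(800,600),interpolation=cv2.INTER_CUBIC)); print(n,c["mtx"].tolist(),np.round(c["pose"],4).tolist())
E
```

```text
{'time': 0.0, 'qpos': array([-1.34970927e+00,  3.08991435e-01,  1.63522002e+00,  1.42691117e-05,
        1.19969402e+00, -6.97155758e-02]), 'qd': array([ 0.00081097, -0.00083554, -0.00024867,  0.00221675, -0.00178485,
       -0.0006501 ]), 'joint_efforts': array([ 3.34202987e-04, -4.15251052e+01, -2.76664943e+01, -2.93404619e-04,
        1.03097261e-02, -9.19308746e-06]), 'eef_pos': array([ 178.98562606, -597.95076096,  230.0395849 ]), 'tcp_rot': array([ 2.06606799,  0.30497238, -2.06640551]), 'ft_force': array([ 0.3888221 , -0.28783709, -0.06630659]), 'ft_torque': array([-0.02743537,  0.01236847, -0.00494799]), 'finger_gap': 85.28072578238098}
scene [[502.86651446605026, 0.0, 283.60144371975247], [0.0, 502.86651446605026, 215.38639252955858], [0.0, 0.0, 1.0]] [[-0.0397, 0.8087, -0.5869, 1272.6024], [0.9992, 0.0345, -0.02, 13.0135], [0.004, -0.5873, -0.8094, 1089.1357], [0.0, 0.0, 0.0, 1.0]]
top [[481.0577021891439, 0.0, 279.99693547817964], [0.0, 481.0577021891439, 212.60617870655744], [0.0, 0.0, 1.0]] [[0.011, -0.9816, 0.1907, 344.1099], [-0.9999, -0.0094, 0.0095, -1.7825], [-0.0076, -0.1908, -0.9816, 1244.0935], [0.0, 0.0, 0.0, 1.0]]
```

View pics/scene0.png

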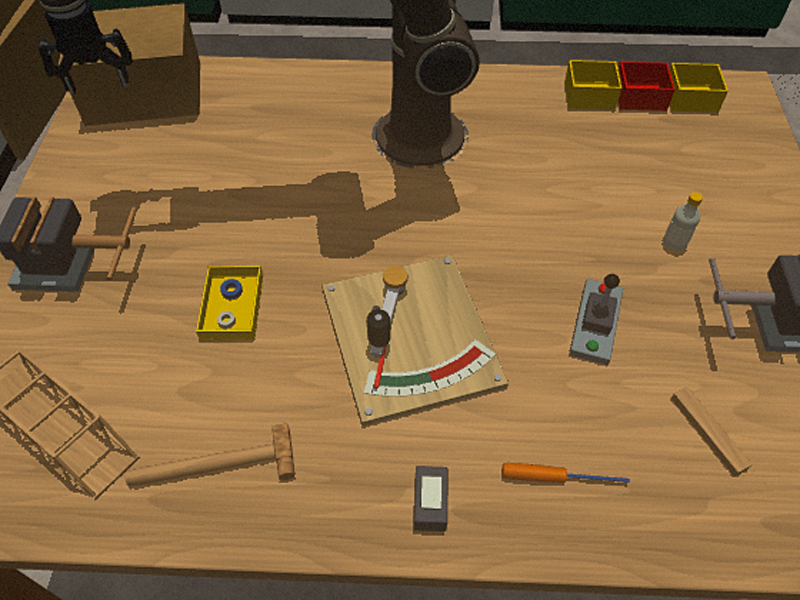

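View pics/top0.png

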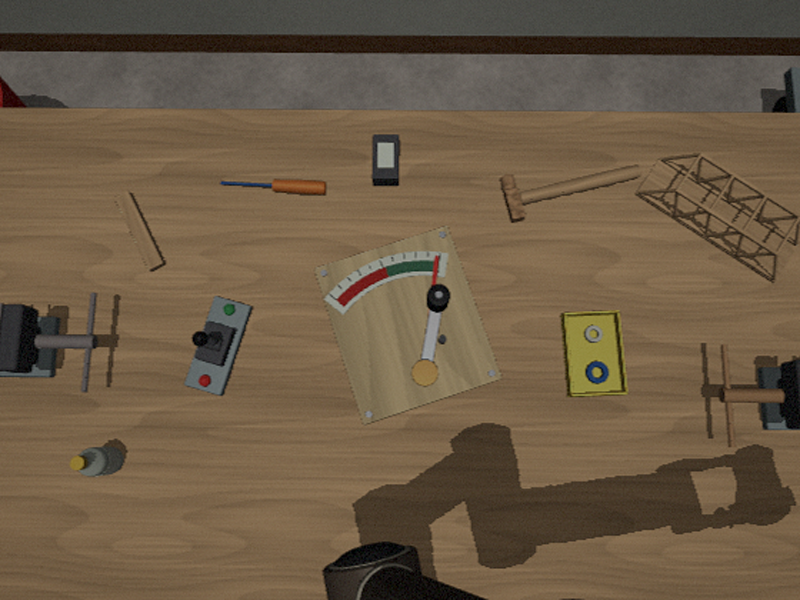

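The scene view shows the board in the middle with the arm at rest. In the top view the spring cup is at (425,373), the roller top at (438,296), the green lamp at (229,310), the red lamp at (205,380) and the lever ball at (200,339).

```bash
cat > h.py <<'E'
import numpy as np
from plant import read_state, vision
def cam(n):
    c=vision.read_camera(n); return c["img"],c["mtx"],c["pose"]
def ray(K,P,uv,z):
    "800x600-picture pixel -> world at height z"
    d=P[:3,:3]@np.linalg.inv(K)@np.array([(uv[0]+.5)*.7-.5,(uv[1]+.5)*.7-.5,1]); return P[:3,3]+d*(z-P[2,3])/d[2]
E
python3 - <<'E'
from h import *
_,K,P=cam("top"); _,K2,P2=cam("scene")
for n,uv,z in [("cup",(425,373),60),("roller",(438,296),104),("tip",(437,256),28),("c1",(317,268),18),("c2",(449,227),18),("c3",(501,378),18),("c4",(365,424),18),("green",(229,310),31),("red",(205,380),31),("ball",(200,339),122)]: print(n,ray(K,P,uv,z).round(1))
for n,uv,z in [("cup",(395,272),60),("roller",(378,313),104),("tip",(377,388),28),("green",(593,346),31),("red",(604,288),31),("ball",(612,282),122),("c1",(507,384),18),("c2",(363,422),18),("c3",(323,288),18),("c4",(452,258),18)]: print("S",n,ray(K2,P2,uv,z).round(1))
from scipy.spatial.transform import Rotation as R
s=read_state(); print(R.from_rotvec(s["tcp_rot"]).as_matrix().round(3))
E
```

```text
cup [453.5 -34.3  60. ]
roller [579.9 -54.5 104. ]
tip [670.2 -56.2  28. ]
c1 [648.1 163.8  18. ]
c2 [728.7 -78.9  18. ]
c3 [ 449.9 -170.6   18. ]
c4 [366.7  69.7  18. ]
green [565.8 317.8  31. ]
red [439.8 352.9  31. ]
ball [500. 339. 122.]
S cup [445.7 -34.7  60. ]
S roller [570.7 -57.  104. ]
S tip [672.  -54.4  28. ]
S green [573.7 319.1  31. ]
S red [443.8 354.1  31. ]
S ball [501.5 340.1 122. ]
S c1 [649.2 166.7  18. ]
S c2 [731.4 -74.1  18. ]
S c3 [ 456.2 -169.9   18. ]
S c4 [372.4  72.2  18. ]
[[-0.     0.287 -0.958]
 [ 0.001 -0.958 -0.287]
 [-1.    -0.001 -0.   ]]
```

Emit:
{"op": "play_rows", "data": {"commands": [[[-1, 0, 0, 0, -1, 0, 0], [-1, 0, 0, 0, -1, 0, 0], [-1, 0, 0, 0, -1, 0, 0], [-1, 0, 0, 0, -1, 0, 0], [-1, 0, 0, 0, -1, 0, 0]]], "force": 80}}

```text
time: 0.62
eef_pos: [179.1, -598.5, 230.9]
tcp_rot: [1.754, 0.738, -1.753]
ft_force: [0.5, 0.1, -0.5]
finger_gap: 25.5
```

Emit:
{"op": "play_rows", "data": {"commands": [[[-1, 0, 0, 0, -1, 0, 0], [-1, 0, 0, 0, -1, 0, 0], [-1, 0, 0, 0, -1, 0, 0], [-1, 0, 0, 0, -1, 0, 0], [-1, 0, 0, 0, -1, 0, 0]]]}}

```text
time: 1.03
eef_pos: [179.1, -598.5, 230.9]
tcp_rot: [1.409, 1.067, -1.409]
ft_force: [-0.1, 0.5, 0.2]
finger_gap: -0.2
```

Emit:
{"op": "play_rows", "data": {"commands": [[[-1, 0, 0, 0, -1, 0, 0], [-1, 0, 0.2, -0.36, 0, 0, 0], [-1, 0, 0.2, -0.36, 0, 0, 0], [-1, 0, 0.2, -0.36, 0, 0, 0], [-1, 0, 0.2, -0.36, 0, 0, 0]]]}}

```text
time: 1.45
eef_pos: [257.9, -502.1, 230.9]
tcp_rot: [1.342, 1.119, -1.341]
ft_force: [0.3, 0.2, 0.3]
finger_gap: 0.2
```

Emit:
{"op": "play_rows", "data": {"commands": [[[-1, 0, 0.2, -0.36, 0, 0, 0], [-1, 0, 0.2, -0.36, 0, 0, 0], [-1, 0, 0.2, -0.36, 0, 0, 0], [-1, 0, 0.2, -0.36, 0, 0, 0], [-1, 0, 0.2, -0.36, 0, 0, 0]]]}}

```text
time: 1.87
eef_pos: [356.1, -382.5, 231.2]
tcp_rot: [1.341, 1.119, -1.341]
ft_force: [-0.0, -0.9, 0.7]
finger_gap: -0.0
```

Emit:
{"op": "play_rows", "data": {"commands": [[[-1, 0, 0.2, -0.36, 0, 0, 0], [-1, 0, 0.2, -0.36, 0, 0, 0], [-1, 0, 0.2, -0.36, 0, 0, 0], [-1, 0, 0.2, -0.36, 0, 0, 0], [-1, 0, 0.2, -0.36, 0, 0, 0]]]}}

```text
time: 2.28
eef_pos: [454.1, -263.1, 231.2]
tcp_rot: [1.341, 1.119, -1.341]
ft_force: [-0.4, -0.1, -0.1]
finger_gap: -0.0
```

Emit:
{"op": "play_rows", "data": {"commands": [[[-1, 0, 0.2, -0.36, 0, 0, 0], [-1, 0, 0.2, -0.36, 0, 0, 0], [-1, 0, 0.2, -0.36, 0, 0, 0], [-1, 0, 0.2, -0.36, 0, 0, 0], [-1, 0, 0.2, -0.36, 0, 0, 0]]]}}

```text
time: 2.7
eef_pos: [552.0, -143.7, 231.1]
tcp_rot: [1.34, 1.119, -1.341]
ft_force: [0.0, 0.1, 0.7]
finger_gap: 0.3
```

Emit:
{"op": "play_rows", "data": {"commands": [[[-1, 0, 0.16, -0.24, 0, 0, 0], [-1, 0.4, 0, 0, 0, 0, 0], [-1, 0.4, 0, 0, 0, 0, 0], [-1, 0.4, 0, 0, 0, 0, 0], [-1, 0.4, 0, 0, 0, 0, 0]]]}}

```text
time: 3.12
eef_pos: [566.6, -129.1, 110.1]
tcp_rot: [1.34, 1.119, -1.34]
ft_force: [0.7, 0.7, -0.3]
finger_gap: -0.2
```

Emit:
{"op": "play_rows", "data": {"commands": [[[-1, 0.4, 0, 0, 0, 0, 0], [-1, 0.2, 0, 0, 0, 0, 0], [-1, 0, 0, 0, 0, 0, 0], [-1, 0, 0, 0, 0, 0, 0]]]}}

```text
time: 3.45
eef_pos: [565.5, -129.2, 65.2]
tcp_rot: [1.34, 1.121, -1.342]
ft_force: [0.9, -0.4, 0.5]
finger_gap: -0.6
```

```bash
python3 - <<'E'
from h import *
import cv2
for n in ("top","scene"):
    im,K,P=cam(n); a=cv2.resize(im[:,:,::-1],(800,600),interpolation=cv2.INTER_CUBIC)
    y,x=(200,280) if n=="top" else (220,280)
    cv2.imwrite(f"pics/{n}1.png",cv2.resize(a[y:y+220,x:x+260],None,fx=3,fy=2.7 if 0 else 2.7))
fs=[read_state()["ft_force"]]
s=read_state();print(s["eef_pos"],s["ft_force"],s["qpos"])
E
```

```text
[ 567.81004631 -129.96182145   67.72385405] [ 0.27608704 -0.67850821  0.41462977] [-2.99761125e-01  4.30436010e-01  1.84077077e+00  1.37117179e-05
  8.67653983e-01 -1.19696396e-01]
```

View pics/scene1.png

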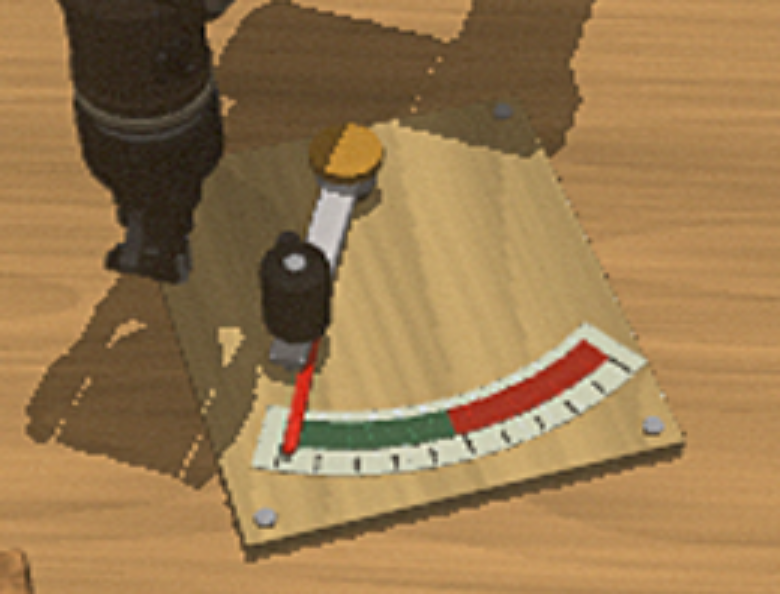

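Emit:
{"op": "play_rows", "data": {"commands": [[[-1, 0, 0, -0.08, 0, 0, 0], [-1, 0, 0, -0.08, 0, 0, 0], [-1, 0, 0, -0.08, 0, 0, 0], [-1, 0, 0, -0.08, 0, 0, 0], [-1, 0, 0, -0.08, 0, 0, 0]]]}}

```text
time: 3.97
eef_pos: [572.2, -99.2, 66.9]
tcp_rot: [1.341, 1.118, -1.34]
ft_force: [-0.0, 0.2, -0.4]
finger_gap: -0.2
```

Emit:
{"op": "play_rows", "data": {"commands": [[[-1, 0, 0, -0.02, 0, 0, 0], [-1, 0, 0, -0.02, 0, 0, 0], [-1, 0, 0, -0.02, 0, 0, 0], [-1, 0, 0, -0.02, 0, 0, 0], [-1, 0, 0, -0.02, 0, 0, 0]]]}}

```text
time: 4.38
eef_pos: [573.2, -92.6, 66.2]
tcp_rot: [1.341, 1.119, -1.341]
ft_force: [0.2, -0.2, 1.0]
finger_gap: 0.0
```

Emit:
{"op": "play_rows", "data": {"commands": [[[-1, 0, 0, -0.02, 0, 0, 0], [-1, 0, 0, -0.02, 0, 0, 0], [-1, 0, 0, -0.02, 0, 0, 0], [-1, 0, 0, -0.02, 0, 0, 0]]]}}

```text
time: 4.72
eef_pos: [574.2, -86.7, 66.2]
tcp_rot: [1.341, 1.119, -1.341]
ft_force: [-0.3, 0.3, 0.5]
finger_gap: -0.0
```

Emit:
{"op": "play_rows", "data": {"commands": [[[-1, 0, 0, -0.02, 0, 0, 0], [-1, 0, 0, -0.02, 0, 0, 0], [-1, 0, 0, -0.02, 0, 0, 0]]]}}

```text
time: 4.97
eef_pos: [575.4, -82.9, 66.3]
tcp_rot: [1.34, 1.117, -1.34]
ft_force: [0.7, -3.9, -1.5]
finger_gap: 0.0
```

Emit:
{"op": "play_rows", "data": {"commands": [[[-1, 0, 0, -0.02, 0, 0, 0], [-1, 0, 0, -0.02, 0, 0, 0]]]}}

```text
time: 5.13
eef_pos: [576.2, -79.9, 66.4]
tcp_rot: [1.341, 1.117, -1.34]
ft_force: [1.6, -3.5, -2.2]
finger_gap: -0.0
```

Emit:
{"op": "play_rows", "data": {"commands": [[[-1, 0, 0, -0.02, 0, 0, 0], [-1, 0, 0, -0.02, 0, 0, 0]]]}}

```text
time: 5.3
eef_pos: [576.8, -76.7, 66.4]
tcp_rot: [1.341, 1.117, -1.34]
ft_force: [2.9, -3.7, -2.4]
finger_gap: -0.3
```

Emit:
{"op": "play_rows", "data": {"commands": [[[-1, 0.002, 0.01, 0, -0.25, 0, 0], [-1, 0.002, 0.01, 0, -0.25, 0, 0], [-1, 0, 0, 0, 0, 0, 0]]]}}

```text
time: 5.55
eef_pos: [577.4, -76.6, 66.3]
tcp_rot: [1.303, 1.146, -1.304]
ft_force: [-1.2, -3.7, 2.0]
finger_gap: -0.3
```

```bash
cat >> h.py <<'E'
from scipy.spatial.transform import Rotation as R
def force(n=5):
    f=[];p=[]
    for _ in range(n):
        cam("top"); s=read_state(); f.append(s["ft_force"]); p.append(s["eef_pos"])
    M=R.from_rotvec(s["tcp_rot"]).as_matrix(); f=np.mean(f,0); p=np.mean(p,0)
    print("t",s["time"],"tcp",p.round(1),"F tool xyz",(M.T@f).round(2),"norm",np.linalg.norm(f).round(2),"head z",np.arctan2(M[1,2],M[0,2]).round(3))
    return f,p
E
python3 -c "
from h import *
force(6)"
```

```text
t 5.85 tcp [577.5 -76.6  66.2] F tool xyz [-2.45 -0.42  3.58] norm 4.36 head z -1.701
```

Emit:
{"op": "play_rows", "data": {"commands": [[[-1, -0.002, 0.008, -0.035, -0.2, 0, 0], [-1, 0, 0.008, -0.035, -0.2, 0, 0], [-1, 0, 0.008, -0.035, -0.2, 0, 0], [-1, 0, 0.008, -0.035, -0.2, 0, 0], [-1, 0, 0.008, -0.035, -0.2, 0, 0]]]}}

```text
time: 6.27
eef_pos: [581.3, -63.7, 66.0]
tcp_rot: [1.229, 1.197, -1.231]
ft_force: [-2.0, -5.8, 3.7]
finger_gap: 0.0
```

```bash
python3 -c "
from h import *
force(5)"
```

```text
t 6.5167 tcp [581.4 -63.6  66. ] F tool xyz [-3.18 -1.93  4.77] norm 6.05 head z -1.6
```

Emit:
{"op": "play_rows", "data": {"commands": [[[-1, -0.003, 0.006, -0.035, -0.2, 0, 0], [-1, 0, 0.0075, -0.035, -0.2, 0, 0], [-1, 0, 0.0075, -0.035, -0.2, 0, 0], [-1, 0, 0.0075, -0.035, -0.2, 0, 0], [-1, 0, 0.0075, -0.035, -0.2, 0, 0]]]}}

```text
time: 6.93
eef_pos: [583.7, -51.2, 66.0]
tcp_rot: [1.155, 1.243, -1.158]
ft_force: [-3.7, -6.4, 2.6]
finger_gap: 0.1
```

```bash
python3 -c "
from h import *
force(5)"
```

```text
t 7.1833 tcp [583.7 -51.1  66. ] F tool xyz [-2.47 -2.85  6.54] norm 7.56 head z -1.5
```

Emit:
{"op": "play_rows", "data": {"commands": [[[-1, -0.002, 0.0035, -0.035, -0.2, 0, 0], [-1, -0.001, 0.0035, -0.035, -0.2, 0, 0], [-1, -0.001, 0.0035, -0.035, -0.2, 0, 0], [-1, 0, 0.0035, -0.035, -0.2, 0, 0], [-1, 0, 0.0035, -0.035, -0.2, 0, 0]]]}}

```text
time: 7.6
eef_pos: [584.8, -38.7, 66.1]
tcp_rot: [1.081, 1.283, -1.082]
ft_force: [1.0, -8.4, -1.6]
finger_gap: -0.1
```

```bash
python3 -c "
from h import *
force(5)"
```

```text
t 7.85 tcp [584.8 -38.5  66.1] F tool xyz [ 1.82 -0.34  7.8 ] norm 8.02 head z -1.4
```

Emit:
{"op": "play_rows", "data": {"commands": [[[-1, 0.001, 0.006, -0.035, -0.2, 0, 0], [-1, 0, 0.006, -0.035, -0.2, 0, 0], [-1, 0, 0.006, -0.035, -0.2, 0, 0], [-1, 0, 0.006, -0.035, -0.2, 0, 0], [-1, 0, 0.006, -0.035, -0.2, 0, 0]]]}}

```text
time: 8.27
eef_pos: [584.6, -25.9, 66.1]
tcp_rot: [1.005, 1.322, -1.007]
ft_force: [1.8, -9.8, -1.0]
finger_gap: -0.2
```

```bash
python3 -c "
from h import *
force(5)"
```

```text
t 8.5167 tcp [584.6 -25.7  66.1] F tool xyz [ 1.54 -0.85  9.59] norm 9.75 head z -1.3
```

Emit:
{"op": "play_rows", "data": {"commands": [[[-1, 0.001, 0.005, -0.035, -0.2, 0, 0], [-1, 0, 0.005, -0.035, -0.2, 0, 0], [-1, 0, 0.005, -0.035, -0.2, 0, 0], [-1, 0, 0.005, -0.035, -0.2, 0, 0], [-1, 0, 0.005, -0.035, -0.2, 0, 0]]]}}

```text
time: 8.93
eef_pos: [583.2, -13.3, 66.1]
tcp_rot: [0.93, 1.357, -0.931]
ft_force: [3.7, -10.7, -3.3]
finger_gap: -0.2
```

```bash
python3 -c "
from h import *
force(6)"
```

```text
t 9.2333 tcp [583.2 -13.1  66.1] F tool xyz [ 3.19 -0.78 10.71] norm 11.2 head z -1.2
```

Emit:
{"op": "play_rows", "data": {"commands": [[[-1, 0.002, 0.005, -0.035, -0.2, 0, 0], [-1, 0.001, 0.005, -0.035, -0.2, 0, 0], [-1, 0, 0.005, -0.035, -0.2, 0, 0], [-1, 0, 0.005, -0.035, -0.2, 0, 0]]]}}

```text
time: 9.57
eef_pos: [581.2, -3.4, 66.2]
tcp_rot: [0.869, 1.382, -0.869]
ft_force: [4.2, -10.9, -3.4]
finger_gap: -0.5
```

```bash
python3 -c "
from h import *
force(10)"
```

```text
t 10.0667 tcp [581.2  -3.2  66.2] F tool xyz [ 3.51 -0.85 12.27] norm 12.79 head z -1.12
```

Emit:
{"op": "play_rows", "data": {"commands": [[[-1, 0, 0, 0, 0, 0, 0], [-1, 0, 0, 0, 0, 0, 0], [-1, 0, 0, 0, 0, 0, 0], [-1, 0, 0, 0, 0, 0, 0], [-1, 0, 0, 0, 0, 0, 0]]]}}

```text
time: 10.48
eef_pos: [581.2, -3.4, 66.1]
tcp_rot: [0.87, 1.382, -0.87]
ft_force: [4.5, -11.0, -3.1]
finger_gap: -0.2
```

Emit:
{"op": "play_rows", "data": {"commands": [[[-1, 0, 0, 0, 0, 0, 0], [-1, 0, 0, 0, 0, 0, 0], [-1, 0, 0, 0, 0, 0, 0], [-1, 0, 0, 0, 0, 0, 0], [-1, 0, 0, 0, 0, 0, 0]]]}}

```text
time: 10.9
eef_pos: [581.3, -3.4, 66.2]
tcp_rot: [0.87, 1.382, -0.87]
ft_force: [4.5, -12.0, -2.8]
finger_gap: -0.1
```

Emit:
{"op": "play_rows", "data": {"commands": [[[-1, 0, 0, 0, 0, 0, 0], [-1, 0, 0, 0, 0, 0, 0], [-1, 0, 0, 0, 0, 0, 0], [-1, 0, 0, 0, 0, 0, 0], [-1, 0, 0, 0, 0, 0, 0]]]}}

```text
time: 11.32
eef_pos: [581.3, -3.4, 66.2]
tcp_rot: [0.87, 1.382, -0.87]
ft_force: [4.3, -11.1, -4.2]
finger_gap: -0.2
```

Emit:
{"op": "play_rows", "data": {"commands": [[[-1, 0, 0, 0, 0, 0, 0], [-1, 0, 0, 0, 0, 0, 0], [-1, 0, 0, 0, 0, 0, 0], [-1, 0, 0, 0, 0, 0, 0], [-1, 0, 0, 0, 0, 0, 0]]]}}

```text
time: 11.73
eef_pos: [581.3, -3.4, 66.2]
tcp_rot: [0.87, 1.382, -0.87]
ft_force: [5.0, -10.7, -3.7]
finger_gap: -0.1
```

```bash
python3 - <<'E'
from h import *
import cv2
force(10)
im,K,P=cam("scene"); a=cv2.resize(im[:,:,::-1],(800,600),interpolation=cv2.INTER_CUBIC)
cv2.imwrite("pics/scene2.png",cv2.resize(a[220:440,280:540],None,fx=3,fy=2.7))
E
```

```text
t 12.2333 tcp [581.2  -3.4  66.2] F tool xyz [ 3.61 -0.73 12.01] norm 12.57 head z -1.12
```

View pics/scene2.png

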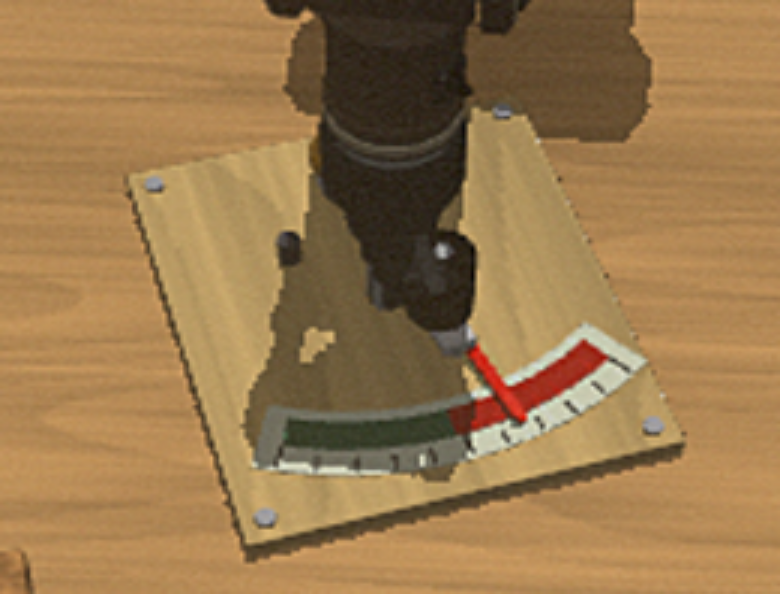

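The tell-tale tip is at crop pixel (522,415), inside the red band between the 0.6 and 0.7 ticks. The load held at about 12 N, so I'm easing back along the same arc.

Emit:
{"op": "play_rows", "data": {"commands": [[[-1, 0.001, -0.008, 0.052, 0.3, 0, 0], [-1, 0.001, -0.0095, 0.052, 0.3, 0, 0], [-1, 0, -0.0095, 0.052, 0.3, 0, 0], [-1, 0, -0.0095, 0.052, 0.3, 0, 0], [-1, 0, -0.0095, 0.052, 0.3, 0, 0]]]}}

```text
time: 12.7
eef_pos: [584.4, -22.3, 66.1]
tcp_rot: [0.985, 1.332, -0.986]
ft_force: [0.5, -9.4, 0.9]
finger_gap: -0.0
```

```bash
python3 -c "
from h import *
force(4)"
```

```text
t 12.9 tcp [584.4 -22.7  66.1] F tool xyz [ 0.56 -1.42 10.08] norm 10.19 head z -1.27
```

Emit:
{"op": "play_rows", "data": {"commands": [[[-1, 0, -0.012, 0.052, 0.3, 0, 0], [-1, 0, -0.011, 0.052, 0.3, 0, 0], [-1, 0, -0.01, 0.052, 0.3, 0, 0], [-1, 0, -0.01, 0.052, 0.3, 0, 0], [-1, 0, -0.01, 0.052, 0.3, 0, 0]]]}}

```text
time: 13.32
eef_pos: [584.7, -41.5, 66.1]
tcp_rot: [1.098, 1.273, -1.098]
ft_force: [0.3, -7.0, 0.5]
finger_gap: -0.2
```

```bash
python3 -c "
from h import *
force(4)"
```

```text
t 13.5167 tcp [584.7 -41.8  66.1] F tool xyz [-0.36 -0.73  8.1 ] norm 8.14 head z -1.421
```

Emit:
{"op": "play_rows", "data": {"commands": [[[-1, 0, -0.011, 0.052, 0.3, 0, 0], [-1, 0, -0.01, 0.052, 0.3, 0, 0], [-1, 0, -0.01, 0.052, 0.3, 0, 0], [-1, 0, -0.01, 0.052, 0.3, 0, 0], [-1, 0, -0.01, 0.052, 0.3, 0, 0]]]}}

```text
time: 13.93
eef_pos: [582.2, -60.4, 66.0]
tcp_rot: [1.21, 1.207, -1.21]
ft_force: [-0.2, -5.1, 1.5]
finger_gap: -0.2
```

```bash
python3 -c "
from h import *
force(4)"
```

```text
t 14.1333 tcp [582.1 -60.7  66. ] F tool xyz [-0.93 -0.04  5.26] norm 5.34 head z -1.571
```

Emit:
{"op": "play_rows", "data": {"commands": [[[-1, 0, -0.01, 0.052, 0.3, 0, 0], [-1, 0, -0.01, 0.052, 0.3, 0, 0], [-1, 0, -0.01, 0.052, 0.3, 0, 0], [-1, 0, -0.008, 0.04, 0.25, 0, 0], [-1, 0, -0.008, 0.04, 0.25, 0, 0]]]}}

```text
time: 14.55
eef_pos: [577.3, -77.5, 66.0]
tcp_rot: [1.314, 1.138, -1.313]
ft_force: [-0.0, -3.6, 1.4]
finger_gap: -0.5
```

Emit:
{"op": "play_rows", "data": {"commands": [[[-1, 0, -0.005, 0.03, 0.15, 0, 0], [-1, 0, -0.005, 0.03, 0.15, 0, 0], [-1, 0, 0, 0.03, 0, 0, 0], [-1, 0, 0, 0.03, 0, 0, 0], [-1, 0, 0, 0.03, 0, 0, 0]]]}}

```text
time: 14.97
eef_pos: [574.2, -87.7, 65.8]
tcp_rot: [1.334, 1.126, -1.334]
ft_force: [0.1, 1.0, -1.0]
finger_gap: 0.0
```

```bash
python3 -c "
from h import *
force(4)"
```

```text
t 15.1667 tcp [574.4 -87.8  65.8] F tool xyz [-0.11 -0.1  -0.09] norm 0.18 head z -1.741
```

Emit:
{"op": "play_rows", "data": {"commands": [[[-1, 0, 0, 0.3, 0, 0, 0], [-1, 0, 0, 0.3, 0, 0, 0], [-1, -0.4, 0, 0, 0.95, 0, 0], [-1, -0.4, 0, 0, 0, 0, 0], [-1, -0.4, 0, 0, 0, 0, 0]]]}}

```text
time: 15.58
eef_pos: [566.2, -132.4, 156.1]
tcp_rot: [1.402, 1.074, -1.404]
ft_force: [0.3, -0.2, -0.6]
finger_gap: -0.1
```

Emit:
{"op": "play_rows", "data": {"commands": [[[-1, -0.4, 0, 0, 0, 0, 0], [-1, -0.4, 0, 0, 0, 0, 0], [-1, 0, -0.11, -0.415, 0, 0, 0], [-1, 0, -0.11, -0.415, 0, 0, 0], [-1, 0, -0.11, -0.415, 0, 0, 0]]]}}

```text
time: 16.0
eef_pos: [568.1, -35.1, 217.3]
tcp_rot: [1.404, 1.07, -1.401]
ft_force: [0.6, 0.4, -0.4]
finger_gap: 0.4
```

Emit:
{"op": "play_rows", "data": {"commands": [[[-1, 0, -0.11, -0.415, 0, 0, 0], [-1, 0, -0.11, -0.415, 0, 0, 0], [-1, 0, -0.11, -0.415, 0, 0, 0], [-1, 0, -0.11, -0.415, 0, 0, 0], [-1, 0, -0.11, -0.415, 0, 0, 0]]]}}

```text
time: 16.42
eef_pos: [568.1, 127.0, 216.0]
tcp_rot: [1.402, 1.073, -1.401]
ft_force: [0.2, 0.2, -0.2]
finger_gap: 0.0
```

Emit:
{"op": "play_rows", "data": {"commands": [[[-1, 0, -0.11, -0.415, 0, 0, 0], [-1, 0, -0.11, -0.415, 0, 0, 0], [-1, 0, -0.11, -0.415, 0, 0, 0], [-1, 0, -0.11, -0.415, 0, 0, 0], [-1, 0, -0.11, -0.415, 0, 0, 0]]]}}

```text
time: 16.83
eef_pos: [568.9, 288.0, 215.9]
tcp_rot: [1.401, 1.073, -1.402]
ft_force: [0.3, -0.8, -0.7]
finger_gap: 0.2
```

```bash
python3 - <<'E'
from h import *
import cv2
force(2)
im,K,P=cam("scene"); a=cv2.resize(im[:,:,::-1],(800,600),interpolation=cv2.INTER_CUBIC)
cv2.imwrite("pics/scene3.png",a)
E
```

```text
t 16.9333 tcp [568.7 292.7 216.1] F tool xyz [-0.5   0.17 -1.89] norm 1.96 head z -1.831
```

View pics/scene3.png

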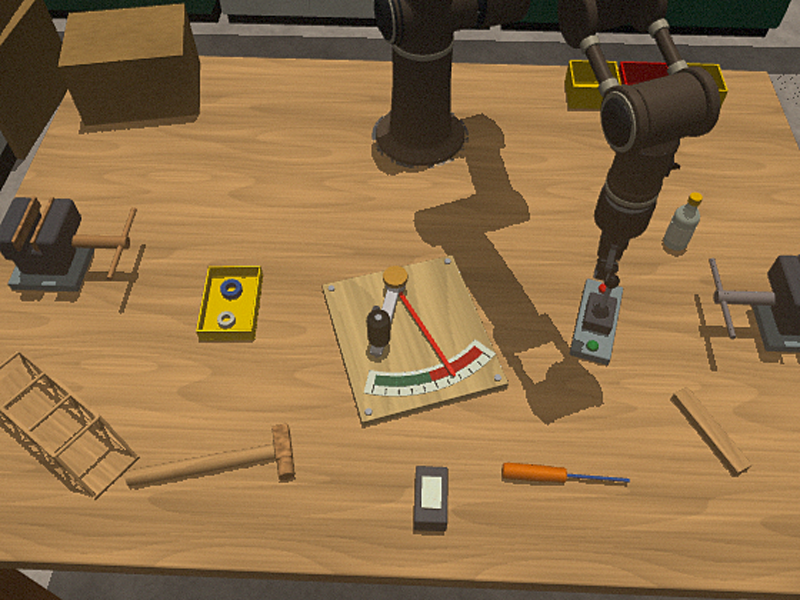

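The arm is back at its rest (roller at (378,325)) and the tell-tale has stayed in the red with its tip at (453,374). The switch lever gets pushed to the red end next.

Emit:
{"op": "play_rows", "data": {"commands": [[[-1, 0, -0.09, -0.335, 0, 0, 0], [-1, 0.4, 0, 0, 0, 0, 0], [-1, 0.4, 0, 0, 0, 0, 0], [-1, 0.4, 0, 0, 0, 0, 0], [-1, 0.35, 0, 0, 0, 0, 0]]]}}

```text
time: 17.4
eef_pos: [568.9, 310.5, 98.0]
tcp_rot: [1.401, 1.072, -1.404]
ft_force: [-1.0, 0.7, 0.0]
finger_gap: -0.2
```

Emit:
{"op": "play_rows", "data": {"commands": [[[-1, 0, -0.1, 0, 0, 0, 0], [-1, 0, -0.1, 0, 0, 0, 0], [-1, 0, -0.1, 0, 0, 0, 0], [-1, 0, -0.1, 0, 0, 0, 0], [-1, 0, -0.1, 0, 0, 0, 0]]]}}

```text
time: 17.82
eef_pos: [534.1, 322.7, 102.6]
tcp_rot: [1.405, 1.071, -1.398]
ft_force: [-0.5, 1.2, -0.1]
finger_gap: -0.1
```

Emit:
{"op": "play_rows", "data": {"commands": [[[-1, 0, -0.07, 0, 0, 0, 0], [-1, 0, -0.07, 0, 0, 0, 0], [-1, 0, -0.07, 0, 0, 0, 0]]]}}

```text
time: 18.07
eef_pos: [518.6, 326.5, 101.1]
tcp_rot: [1.403, 1.071, -1.399]
ft_force: [2.1, -0.7, 0.6]
finger_gap: 0.2
```

```bash
python3 -c "
from h import *
force(4)"
```

```text
t 18.2667 tcp [517.7 326.3 100.3] F tool xyz [-0.08  0.11  0.19] norm 0.24 head z -1.835
```

Emit:
{"op": "play_rows", "data": {"commands": [[[-1, 0, -0.05, -0.02, 0, 0, 0], [-1, 0, -0.05, -0.02, 0, 0, 0], [-1, 0, -0.05, 0, 0, 0, 0], [-1, 0, -0.05, 0, 0, 0, 0], [-1, 0, -0.04, 0, 0, 0, 0]]]}}

```text
time: 18.68
eef_pos: [501.2, 333.6, 99.6]
tcp_rot: [1.401, 1.072, -1.402]
ft_force: [0.7, 0.2, 0.1]
finger_gap: -0.0
```

Emit:
{"op": "play_rows", "data": {"commands": [[[-1, 0, -0.03, 0, 0, 0, 0], [-1, 0, -0.03, 0, 0, 0, 0]]]}}

```text
time: 18.85
eef_pos: [497.0, 334.8, 99.8]
tcp_rot: [1.402, 1.072, -1.402]
ft_force: [0.7, -0.7, -0.8]
finger_gap: 0.1
```

Emit:
{"op": "play_rows", "data": {"commands": [[[-1, 0, -0.02, 0, 0, 0, 0]]]}}

```text
time: 18.93
eef_pos: [495.6, 335.2, 99.9]
tcp_rot: [1.402, 1.072, -1.402]
ft_force: [-1.0, -1.2, -1.1]
finger_gap: -0.1
```

```bash
python3 -c "
from h import *
force(4)"
```

```text
t 19.1333 tcp [495.5 335.2  99.9] F tool xyz [ 0.42 -0.79  0.07] norm 0.9 head z -1.836
```

Still about 1 N, so the end stop hasn't been reached. I'll step on.

Emit:
{"op": "play_rows", "data": {"commands": [[[-1, 0, -0.02, 0, 0, 0, 0], [-1, 0, -0.02, 0, 0, 0, 0]]]}}

```text
time: 19.3
eef_pos: [493.2, 335.8, 99.9]
tcp_rot: [1.402, 1.072, -1.401]
ft_force: [0.6, -0.8, -0.3]
finger_gap: 0.1
```

Emit:
{"op": "play_rows", "data": {"commands": [[[-1, 0, -0.02, 0, 0, 0, 0], [-1, 0, -0.02, 0, 0, 0, 0]]]}}

```text
time: 19.47
eef_pos: [492.0, 336.3, 100.1]
tcp_rot: [1.403, 1.069, -1.397]
ft_force: [8.5, -2.2, -3.3]
finger_gap: -0.3
```

```bash
python3 - <<'E'
from h import *
import cv2
force(3)
im,K,P=cam("scene"); a=cv2.resize(im[:,:,::-1],(800,600),interpolation=cv2.INTER_CUBIC)
cv2.imwrite("pics/scene4.png",cv2.resize(a[200:400,520:720],None,fx=3,fy=3))
E
```

```text
t 19.6167 tcp [492.2 336.2 100.1] F tool xyz [3.05 6.15 0.11] norm 6.86 head z -1.835
```

View pics/scene4.png

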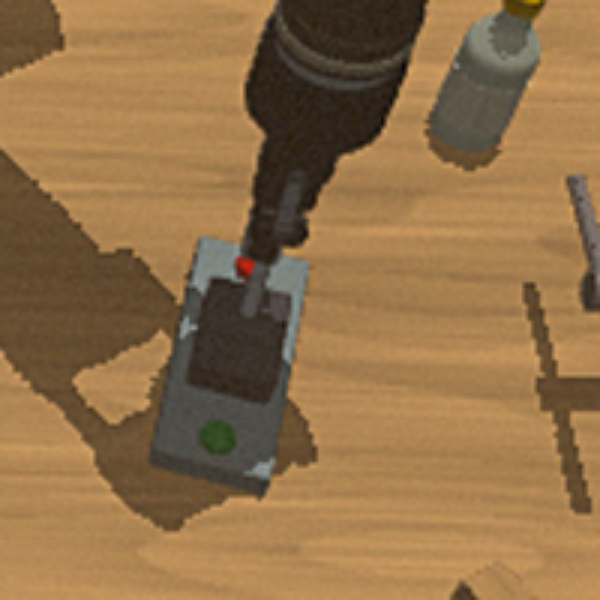

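The lever is against its stop at about 7 N; the stem at (250,295) leans over to the red lamp. Now I back off.

Emit:
{"op": "play_rows", "data": {"commands": [[[-1, 0, 0.1, 0, 0, 0, 0], [-1, 0, 0.3, 0, 0, 0, 0], [-1, 0, 0.3, 0, 0, 0, 0], [-1, -0.4, 0, 0, 0, 0, 0], [-1, -0.4, 0, 0, 0, 0, 0]]]}}

```text
time: 20.08
eef_pos: [539.3, 321.3, 156.9]
tcp_rot: [1.396, 1.073, -1.411]
ft_force: [1.3, 0.9, 0.3]
finger_gap: -0.0
```

Emit:
{"op": "play_rows", "data": {"commands": [[[-1, -0.4, 0, 0, 0, 0, 0], [-1, -0.4, 0, 0, 0, 0, 0], [-1, 0, 0.4, 0.2, 0, 0, 0], [-1, 0, 0.4, 0.2, 0, 0, 0], [-1, 0, 0.4, 0.2, 0, 0, 0]]]}}

```text
time: 20.5
eef_pos: [616.5, 256.1, 221.4]
tcp_rot: [1.402, 1.073, -1.399]
ft_force: [0.6, 0.2, -0.0]
finger_gap: -0.0
```

```bash
python3 - <<'E'
from h import *
import cv2
force(4)
im,K,P=cam("scene"); a=cv2.resize(im[:,:,::-1],(800,600),interpolation=cv2.INTER_CUBIC)
cv2.imwrite("pics/scene5.png",cv2.resize(a[200:440,310:710],None,fx=2,fy=2))
E
```

```text
t 20.7 tcp [618.4 253.1 220.1] F tool xyz [0.21 1.51 0.81] norm 1.72 head z -1.838
```

View pics/scene5.png

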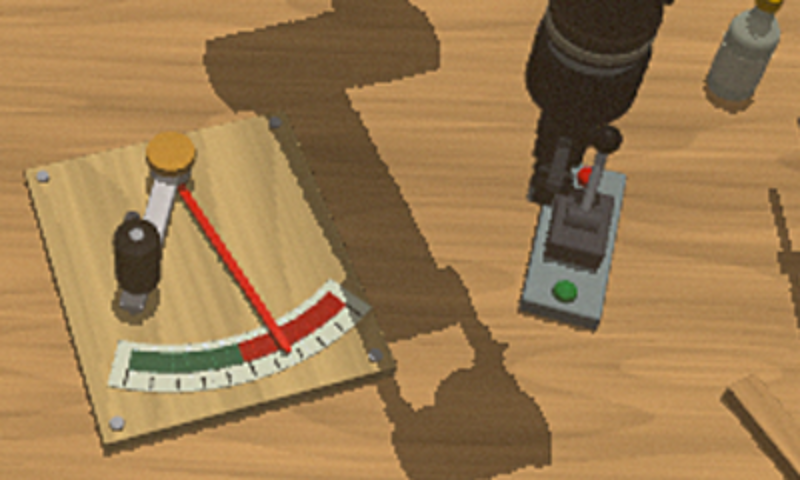

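```bash
python3 - <<'E'
from h import *
_,K,P=cam("scene")
a=ray(K,P,(613.5,269),112); print(a.round(1))
c=np.array([508.7,336.6]); u=np.array([-.965,.263]); print("lean offset to red",(a[:2]-c)@u,"of 38")
t=ray(K,P,(310+288/2,200+348/2),28)[:2]; p=np.array([455,-34.3]); print("telltale",np.arctan2(*(t-p)[::-1])-.32+.457)
E
```

```text
[464.3 349.8 112. ]
lean offset to red 46.313430251070024 of 38
telltale 0.6745062466143877
```

Both checks agree: the lever is right over to red, and the tell-tale reads about 0.66, well inside the red band. I'm signing off.

```bash
python3 -c "
from plant import job
print(job.sign_off())"
```

```text
the job is handed in; nothing more can be done
None
```

The tensioner test is done and handed in at about 21 s: the tell-tale reads red, and I threw the verdict switch over to the red lamp.

- **Push:** I pushed the roller round its arc with shut fingers until the load was about 12 N and held it for about 2.6 s. Averaged over the hold, the push was 12.0–12.3 N. The total felt force was 12.6–12.8 N, because about 3.5 N of vertical rubbing never fully cleared.
- **Return:** I eased the arm back at about 0.3 rad/s until the force was zero. The last picture shows it at rest, with the tell-tale left behind.
- **Reading:** The tell-tale stands between the 0.6 and 0.7 ticks. My calculation from the picture gives 0.67 rad, well past the 0.48 border.
- **Switch:** I pushed the lever until it met its stop at about 7 N. Measured from the picture, the ball leans 46 mm to the red side, against 38 mm expected at the stop. That gap probably comes from reading the pixels and locating the box centre. The stop and the picture both show it fully over.

The gripper was clear of everything at the end. The bench items that can be seen in the later pictures had not moved. I did not check each one after the switch move.

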